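# Set out the test station: each item into its matching holder

## Robot

A 6-joint arm with a two-finger parallel gripper is mounted at the origin on a cart in front of the work surface, level with it; the furniture and walls round the work are solid. World frame = base frame: x ahead of the robot, y to its left, z up, the work surface at z = 0. Lengths are in m, angles in rad, forces in N, time in s.
With the tool pointing down it reaches from about 0.35 to 0.85 m from the base axis. Payload 8.1 kg.
Tool frame: the origin (TCP) lies midway between the tips of the shut fingers; the grasp point (between the pads) lies 19 mm behind it; z points along the fingers, y is the line along which they close (so a half turn about z gives the same grasp; the last joint's range is limited). The gripper opens to 93 mm and grips with 3 to 60 N. Pads are 15 mm wide; open, the fingers measure 128 mm over their backs; the gripper's body (75 mm by 188 mm) begins 65 mm behind the grasp point.
Start: joints at [-1.193, 0.13, 1.488, -0, 1.523, -0.085], TCP at [0.268, -0.537, 0.219] pointing down, gripper open.
Joint ranges: [-2.96, 2.96], [-0.89, 2.26], [0.02, 2.5], [-1.34, 4.48], [0, 2.73], [-2.66, 2.66]. Speed limits (rad/s): [2.39, 2.39, 2.79, 3.14, 3.14, 3.14].

## Interface

Orientations are given as a unit quaternion [w, x, y, z].
In Python, from workcell import ctrl gives the robot as it stands.
- The arm moves only by the tool jog_arm, never from a script. Its argument "rows" is a list of rows, each a list of 3 entries, a list of its own where there are three numbers: the gripper command: -1 is fully open, 1 is shut, values between are in proportion, then the shift along the tool's x, y, z in m, then the turn, a rotation vector about the tool's x, y, z in degrees. A call has exactly 10 rows; each row shifts and turns the commanded pose from where the row before left it, along the tool's axes as they then stand; what a row does not reach is not made up. A row lasts 1/12 s, in which the tool goes at most 41.7 mm and 7.16 degrees, less where a joint would pass 70% of its speed; a pose out of reach is approached as far as the arm can. A call with a gripper value outside its range is refused whole. The fingers move at their own pace and stop on an object; "newtons" is the grip in N (left out, the last holds). Time passes only in rows, so rows that do not move let the fingers close, or fill a call up. It gives the time, the measured TCP pose, the force, the opening and the grip force at its end, in the units of the state.
- ctrl.state(): the state, without advancing time (a new reading comes with each control period).
- ctrl.capture(name): name is "scene" or "top" or "wrist"; returns (picture, depth): 400x640x3 uint8, red, green, blue; 400x640 float32, m along the optical axis (not along the pixel's ray), 0 where there is no reading.
- ctrl.camera_model(name): a dict with "fx", "fy", "cx", "cy" (pixels), "eye" and "rotation" of the camera in the world. Camera axes: x right, y down, z forward; pixel columns grow to the right and rows downward; lengths in m; the calibration is good to about 2 mm. The wrist camera is an equidistant fisheye: a pixel r from the principal point sees the ray r / f radians off the axis. A picture is of the moment at which its call begins: read the wrist's pose just before it. camera_model takes no time and is no camera call; for the wrist camera it gives the pose at the moment of the call.
- ctrl.finish_job(): hands the job in; it is judged then, once.
The state is a dict: "t": time; "qpos": joint angles; "dq": joint speeds; "effort": joint torques, N m; "eef_pos": TCP position; "orientation": TCP orientation; "ft_force": force on the tool from outside, world axes, zero at the start; "ft_torque": the same for the moment, N m; "opening": finger opening in m; "gripper_force": force on a finger pad.
Only numpy, scipy, OpenCV 4.12 (cv2) and the standard library are available. Lean on these libraries where they do the work, as an engineer would, in place of code of your own. Each camera call takes 0.05 s, during which the arm holds its last target. There are 200 camera calls.

## Task

Set out the test station: put the sample jar in the wide round cup, the small vial in the narrow round cup, the timer face up and square between the raised corners of the flat tray, and the L-shaped tube block, holes up, in the square well, turned so that its missing corner goes round the raised key and it drops flat onto the floor. Do not tip the jar or the vial over, and leave all four seated flat and at rest.

Things in the scene. Friction and masses are not known exactly. Their poses are not given: they have to be found in the camera images.
- jar: loose: white sample jar with a wide red screw lid, standing upright, 69 mm high, 0.07 kg. Lid 54 mm in diameter, from 55 mm to 69 mm up; body 48 mm across at most, tapering a little towards the foot. Origin: centre of the underside, z up. (On the right of the bench, beyond x = 0.47 m and right of y = -0.06 m, stands a drawer box 0.22 m high: carry things over or round it.)
- vial: loose: small white round vial with a blue cap, standing upright, 27 mm in diameter, 62 mm high, 0.03 kg; grip it between 10 and 50 mm up (the cap's uppermost 12 mm are not solid). Origin: centre of the underside, z up.
- timer: loose: flat white timer with a display and keys on top, lying face up. 58 mm along its x, 62 mm along its y, 16 mm high at its solid body (18 mm over the keys), 0.06 kg. Origin: centre of the underside, z up.
- tube_block: loose: plain dark metal L-shaped block, 45 mm high, 0.12 kg, three 15 mm blind holes in the top: a 56 x 56 mm square whose 28 x 28 mm quarter at +x +y is missing. Origin: centre of the 56 mm square (inner corner of the L), at the underside; z up. Grip it across 56 mm at its own (-14, 0) mm, fingers closing along its y, or at (0, -14), closing along its x.
- jar_holder: fixed: the wider of two round dark grey cups, inner diameter 66 mm, outer 76 mm, rim 16 mm above the bench, inner floor 4 mm above the bench. Origin: centre of the underside, z up. For the jar.
- vial_holder: fixed: the narrower of two round dark grey cups, inner diameter 44 mm, outer 54 mm, rim 16 mm above the bench, inner floor 4 mm above the bench. Origin: centre of the underside, z up. For the vial.
- timer_tray: fixed: flat dark grey tray, floor 4 mm above the bench, four L-shaped corner lips with tops 9 mm above the bench, open at mid-side (over 40 mm between lips). Inside the lips 74 mm along its x, 78 mm along its y; outside 82 x 86 mm. Origin: centre of the underside, z up. The timer goes between the lips, square to it, any of the four ways round.
- keyed_well: fixed: dark grey square well, inside 72 x 72 mm, outside 80 x 80 mm, walls to 14 mm and floor 4 mm above the bench. A solid square key 28 x 28 mm, as high as the walls, fills its corner at +x +y (8 to 36 mm along both axes). Origin: centre of the underside, z up. The tube block fits only with its x and y along those of the well; 8 mm play all round when centred.
Things that resemble listed ones, but are neither listed nor needed, are in the scene too. Of the things that look like the jar, the largest one is meant.

How it is judged:
By the outcome, as a careful person would: the job done as asked, in the order asked, and still so for the second after the job is handed in, with the robot touching nothing.
It also fails if it takes over 128 s, if anything falls off the work surface, if the arm or the gripper's body presses on something with over 40 N, if the wrist force passes 120 N, or if a joint passes its speed limit or range.

## Working session

There is one attempt and no reset: what is moved stays moved. The work goes in short steps, Python scripts to look and compute and a tool call to move; the robot and the scene stay as the last step left them, time stands still between calls to the robot, and variables do not carry over. Pictures are saved under pics/ and viewed, at most 14 in all, crops included, and the job is handed in when it is done.

Besides the shell and the picture viewer there is one more tool, called after "Request:" as name(argument=value, ...), one argument or row to a line, values as JSON. jog_arm: Moves the arm, as the interface text tells. Its arguments: {"type":"object","properties":{"rows":{"type":"array"},"newtons":{"type":"number"}},"required":["rows"]}

```bash
mkdir -p pics; ls; python3 - <<'E'
from workcell import ctrl
import cv2,numpy as np
print(ctrl.state())
for n in("scene","top"):
    p,d=ctrl.capture(n); cv2.imwrite(f"pics/{n}0.png",p[:,:,::-1]); np.savez(f"{n}0.npz",p=p,d=d); m=ctrl.camera_model(n); print(n,m)
    np.savez(f"{n}m.npz",**{k:np.array(v) for k,v in m.items() if not isinstance(v,str)})
E
```

```text
pics
{'t': 0.0, 'qpos': array([-1.19344084e+00,  1.31178493e-01,  1.48927712e+00, -5.07204864e-06,
        1.52301665e+00, -8.54013011e-02]), 'dq': array([ 1.04194344e-03,  6.96441408e-05,  9.83528003e-05, -2.02346044e-04,
        4.50957869e-04, -1.32797636e-03]), 'effort': array([ 5.88018393e-04, -5.59841108e+01, -4.91759527e+01,  7.66844954e-02,
        3.49335407e-02, -1.75609725e-04]), 'eef_pos': array([ 0.26765317, -0.53634546,  0.2175783 ]), 'orientation': array([-9.29442024e-04,  9.73350770e-01,  2.29319419e-01, -1.39209503e-04]), 'ft_force': array([-0.1348766 , -0.19767027,  0.26898174]), 'ft_torque': array([ 0.02401102,  0.01445172, -0.01141548]), 'gripper_force': 0.0, 'opening': 0.09319299060163266}
scene {'fx': 398.4351341998246, 'fy': 398.4351341998246, 'cx': 319.9310705441449, 'cy': 195.56315843230155, 'eye': array([0.07903914, 0.44343362, 0.88187323]), 'rotation': array([ 0.13329969, -0.34240519,  0.87501736, -0.31517377])}
top {'fx': 460.50625373500543, 'fy': 460.50625373500543, 'cx': 320.6669516310124, 'cy': 188.74125488547753, 'eye': array([ 0.40376755, -0.05470548,  1.19088079]), 'rotation': array([ 0.05006074, -0.69724742,  0.71389435, -0.04116821])}
```

View pics/scene0.png

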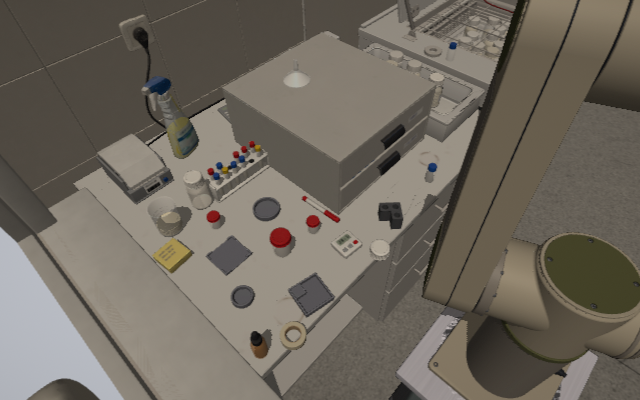

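View pics/top0.png

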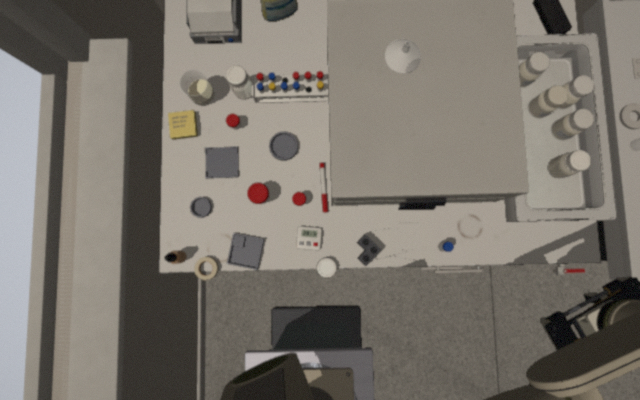

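The scene view shows the jar at (281,240), vial (431,172), timer (347,244), block (391,213) and well (311,294). In the top view they are: jar (258,193), jar cup (284,146), vial cup (202,207), tray (222,162), well (246,250), timer (309,237), block (370,249), vial (447,245).

```bash
cat > h.py <<'E'
import numpy as np,cv2
from scipy.spatial.transform import Rotation as R
def cam(n):
    m=np.load(f"{n}m.npz"); q=m["rotation"]; return m,R.from_quat(np.r_[q[1:],q[0]]).as_matrix()
def cloud(n,d):
    m,r=cam(n); v,u=np.mgrid[:400,:640]
    P=np.stack([(u-m["cx"])/m["fx"]*d,(v-m["cy"])/m["fy"]*d,d],-1)
    return P@r.T+m["eye"]
E
python3 - <<'E'
from h import *
z=np.load("top0.npz");p,d=z["p"],z["d"];C=cloud("top",d)
for n,(u,v) in dict(bench=(350,225),bench2=(200,180),jar=(258,193),jcup=(284,146),vcup=(202,207),tray=(222,162),well=(246,260),timer=(309,245),block=(370,240),vial=(447,245),box=(360,190)).items(): print(n,C[v,u].round(4))
c=cv2.resize(p[110:280,160:480,::-1],None,fx=2.5,fy=2.5,interpolation=cv2.INTER_CUBIC)
c=np.clip(c*1.5,0,255).astype(np.uint8)
h=np.clip(C[110:280,160:480,2]*3000,0,255).astype(np.uint8)
h=cv2.resize(cv2.applyColorMap(h,cv2.COLORMAP_JET),None,fx=2.5,fy=2.5,interpolation=cv2.INTER_NEAREST)
cv2.imwrite("pics/c1.png",cv2.resize(np.vstack([c,h]),(800*600//850,600)) if 0 else c);cv2.imwrite("pics/h1.png",h)
E
```

```text
bench [ 0.4624 -0.115  -0.0006]
bench2 [0.5887 0.2733 0.0047]
jar [0.5428 0.112  0.0694]
jcup [0.6734 0.0523 0.0061]
vcup [0.5177 0.2673 0.0048]
tray [0.6346 0.2153 0.0072]
well [0.3793 0.1526 0.0078]
timer [ 0.4135 -0.009   0.0216]
block [ 0.422  -0.1604  0.0504]
vial [ 0.4055 -0.3453  0.062 ]
box [ 0.5256 -0.1275  0.2173]
```

View pics/c1.png

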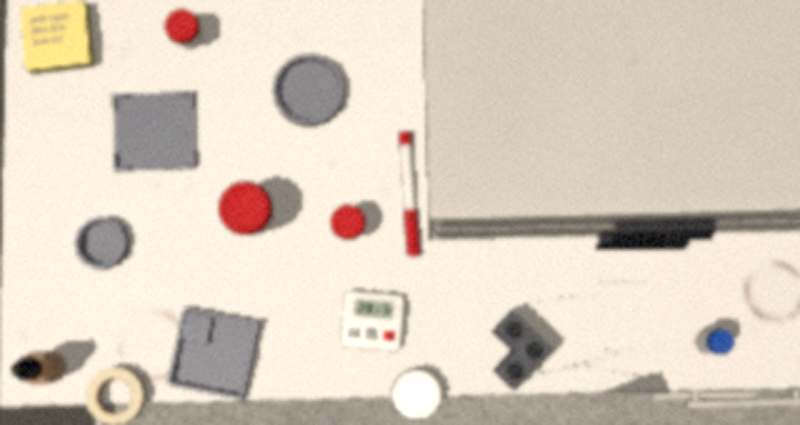

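View pics/h1.png

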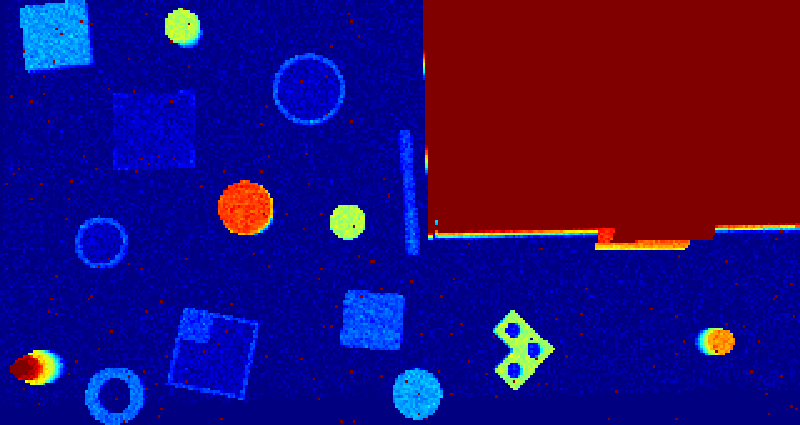

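Zoomed picture and height map agree: jar at crop (246,208), cups at (310,90) and (103,242), tray (155,131), well (215,352) with its key at upper left, timer (374,320), block (523,348) with the missing quarter to the left, vial (719,341). Now fit the poses.

```bash
python3 - <<'E'
from h import *
z=np.load("top0.npz");p,d=z["p"],z["d"];C=cloud("top",d)
def crop(c): # crop box in zoom px ->points
    x0,y0,x1,y1=[int(a/2.5) for a in c]; q=C[110+y0:110+y1,160+x0:160+x1].reshape(-1,3); return q
for n,c,lo,hi in [("jar",(205,170,285,245),.060,.08),("jcup",(262,45,355,135),.011,.03),("vcup",(65,208,140,278),.011,.03),
   ("tray",(100,80,210,180),.0025,.03),("well",(160,300,270,405),.011,.03),("key",(170,300,215,345),.011,.03),("timer",(330,282,412,360),.009,.03),
   ("block",(485,300,565,395),.035,.06),("vial",(690,318,745,365),.05,.08),("boxtop",(440,0,800,240),.2,.25),("boxfront",(440,200,800,260),.03,.2)]:
    q=crop(c); b=np.median(q[:,2][q[:,2]<.008]) if (q[:,2]<.008).any() else 0
    s=q[(q[:,2]>lo)&(q[:,2]<hi)]; xy=(s[:,:2]*1000).astype(np.float32)
    (cx,cy),r=cv2.minEnclosingCircle(xy); rect=cv2.minAreaRect(xy)
    # algebraic centre by median radius
    print(n,len(s),"bench %.4f z %.4f"%(b,np.median(s[:,2])),"circ",np.round([cx,cy,r],1),"rect",np.round(rect[0],1),np.round(rect[1],1),round(rect[2],1),"mean",xy.mean(0).round(1),"min",xy.min(0).round(),"max",xy.max(0).round())
for n,c in [("b1",(130,280,180,300)),("b2",(420,270,600,300)),("b3",(570,330,680,370)),("b4",(220,100,260,170))]:
    print(n,np.median(crop(c),0).round(4))
q=crop((580,240,740,252)); s=q[(q[:,2]>.03)]; print("handle",s.min(0).round(3),s.max(0).round(3))
E
```

```text
jar 355 bench 0.0007 z 0.0692 circ [544.7 114.   26.4] rect [544.5 114. ] [51.4 50.5] 25.1 mean [544.3 114. ] min [518.  88.] max [571. 140.]
jcup 182 bench 0.0024 z 0.0166 circ [673.9  54.4  37.7] rect [673.2  54.2] [73.5 73.6] 25.1 mean [674.5  54.1] min [636.  17.] max [711.  91.]
vcup 131 bench 0.0018 z 0.0159 circ [518.6 269.9  27.1] rect [519.5 269.7] [51.8 52.9] 0.2 mean [519.  269.8] min [494. 243.] max [545. 296.]
tray 1091 bench 0.0032 z 0.0053 circ [637.1 217.4  75.9] rect [636.9 217.8] [116.1 104.6] 88.7 mean [636.3 218.2] min [583. 160.] max [690. 275.]
well 312 bench 0.0024 z 0.0147 circ [402.  155.3  55.4] rect [403. 155.] [80.6 79.7] 77.5 mean [412.3 162. ] min [356. 108.] max [448. 203.]
key 161 bench 0.0013 z 0.0149 circ [427.8 173.2  24.4] rect [428.4 173.1] [33.5 38. ] 78.1 mean [430.8 173.2] min [413. 154.] max [448. 193.]
timer 551 bench 0.0007 z 0.0172 circ [431.2  -7.9  39. ] rect [432.4  -7.9] [61.5 57.9] 84.1 mean [432.1  -8. ] min [403. -40.] max [462.  24.]
block 306 bench 0.0007 z 0.0458 circ [ 399.4 -148.9   38. ] rect [ 398.7 -148.2] [55.8 56.2] 46.0 mean [ 398.8 -154.5] min [ 361. -187.] max [ 437. -130.]
vial 91 bench 0.0007 z 0.0619 circ [ 403.3 -347.9   12.7] rect [ 401.8 -347.3] [23.8 21.8] 88.1 mean [ 402.7 -347. ] min [ 391. -359.] max [ 413. -335.]
boxtop 12365 bench 0.0016 z 0.2132 circ [ 604.  -234.6  183. ] rect [ 604.7 -235. ] [312.7 192.9] 88.5 mean [ 605.3 -231.7] min [ 512. -394.] max [705. -76.]
boxfront 1299 bench 0.0009 z 0.1481 circ [ 513.9 -252.4  175.6] rect [ 504.8 -252.4] [ 20.9 351.2] 0.0 mean [ 509.1 -250.8] min [ 494. -428.] max [515. -77.]
b1 [0.4688 0.2171 0.0006]
b2 [ 0.4654 -0.1492  0.0009]
b3 [ 0.3965 -0.2643  0.0009]
b4 [0.6294 0.1283 0.001 ]
handle [ 0.494 -0.321  0.049] [ 0.502 -0.231  0.152]
```

Request:
jog_arm(
  rows=[
    [-1, [0, 0, -0.015], [0, 0, 6.6]],
    [-1, [0, 0, -0.015], [0, 0, 6.6]],
    [-1, [0, 0, -0.015], [0, 0, 6.6]],
    [-1, [0, 0, -0.015], [0, 0, 6.7]],
    [-1, [0.014, -0.033, 0], [0, 0, 0]],
    [-1, [0.014, -0.033, 0], [0, 0, 0]],
    [-1, [0.014, -0.033, 0], [0, 0, 0]],
    [-1, [0.014, -0.033, 0], [0, 0, 0]],
    [-1, [0.014, -0.033, 0], [0, 0, 0]],
    [-1, [0.014, -0.033, 0], [0, 0, 0]],
  ],
  newtons=20,
)

```text
t: 0.93
eef_pos: [0.352, -0.3371, 0.2781]
orientation: [-0.0, 1.0, -0.0, -0.0]
ft_force: [0.8, 0.1, 1.4]
opening: 0.093
gripper_force: 0.0
```

```bash
python3 - <<'E'
from h import *
from scipy.optimize import minimize
z=np.load("top0.npz");C=cloud("top",z["d"]);p=z["p"].astype(float)
# tray by grey colour mask
sl=np.s_[140:186,198:246]
g=p[sl].sum(-1); q=C[sl]; m=(g<np.median(p[110:140,260:265].sum(-1))*.72)
m=cv2.morphologyEx(m.astype(np.uint8),cv2.MORPH_OPEN,np.ones((3,3)))>0
xy=(q[m][:,:2]*1000).astype(np.float32); r=cv2.minAreaRect(xy); print(r,m.sum(),xy.mean(0))
q=C[sl].reshape(-1,3)
s=q[(q[:,2]>.0035)&(q[:,2]<.012)&(abs(q[:,0]-.637)<.05)&(abs(q[:,1]-.217)<.05)];print(cv2.minAreaRect((s[:,:2]*1000).astype(np.float32)),s[:,:2].mean(0))
E
```

```text
((558.1271362304688, 90.15972900390625), (408.6202392578125, 110.81837463378906), 58.35633087158203) 1008 [633.5073 214.3389]
((637.1822509765625, 217.5194549560547), (97.79313659667969, 99.21636199951172), 89.77869415283203) [0.63537408 0.2180218 ]
```

Request:
jog_arm(
  rows=[
    [-1, [0.0148, -0.0347, 0], [0, 0, 0]],
    [-1, [0.0148, -0.0347, 0], [0, 0, 0]],
    [-1, [0.0148, -0.0347, 0], [0, 0, 0]],
    [-1, [0.0148, -0.0347, 0], [0, 0, 0]],
    [-1, [0.0148, -0.0347, 0], [0, 0, 0]],
    [-1, [0.0148, -0.0347, 0], [0, 0, 0]],
    [-1, [0.0148, -0.0347, 0], [0, 0, 0]],
    [-1, [0.0148, -0.0347, 0], [0, 0, 0]],
    [-1, [0.0148, -0.0347, 0], [0, 0, 0]],
    [-1, [0.0148, -0.0347, 0], [0, 0, 0]],
  ],
)

```text
t: 1.77
eef_pos: [0.4999, 0.0102, 0.2784]
orientation: [0.0, 1.0, 0.0, -0.0]
ft_force: [-0.2, -0.2, -0.1]
opening: 0.0927
gripper_force: 0.0
```

Request:
jog_arm(
  rows=[
    [-1, [0.0148, -0.0347, 0], [0, 0, 0]],
    [-1, [0.0148, -0.0347, 0], [0, 0, 0]],
    [-1, [0.0148, -0.0347, 0], [0, 0, 0]],
    [-1, [0, 0, 0.03], [0, 0, 0]],
    [-1, [0, 0, 0.03], [0, 0, 0]],
    [-1, [0, 0, 0.03], [0, 0, 0]],
    [-1, [0, 0, 0.03], [0, 0, 0]],
    [-1, [0, 0, 0.03], [0, 0, 0]],
    [-1, [0, 0, 0], [0, 0, 0]],
    [-1, [0, 0, 0], [0, 0, 0]],
  ],
)

```text
t: 2.6
eef_pos: [0.5422, 0.1121, 0.1268]
orientation: [0.0, 1.0, 0.0, -0.003]
ft_force: [0.2, 0.2, 1.0]
opening: 0.093
gripper_force: 0.0
```

```bash
python3 - <<'E'
from h import *
from workcell import ctrl
print(ctrl.state()["eef_pos"])
m=ctrl.camera_model("wrist");print(m)
p,d=ctrl.capture("wrist"); cv2.imwrite("pics/w1.png",p[:,:,::-1])
E
```

```text
[0.54219418 0.11209981 0.12676799]
{'fx': 309.70691628693146, 'fy': 309.70691628693146, 'cx': 316.02657295691216, 'cy': 195.96171578168284, 'eye': array([0.62469776, 0.11341022, 0.29309556]), 'rotation': array([ 0.10664547,  0.69926305, -0.69892832, -0.10562734])}
```

View pics/w1.png

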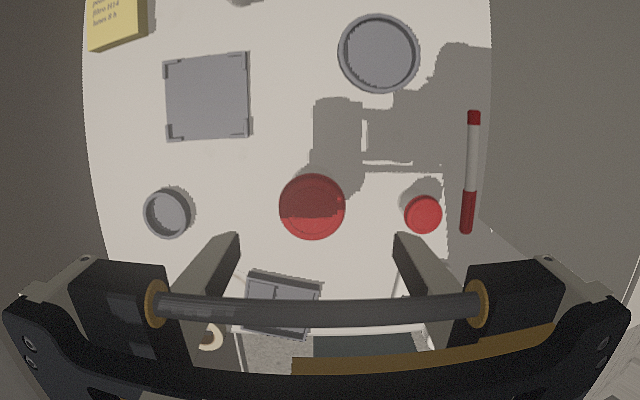

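The wrist view shows the jar lid at (312,207) centred between the finger tips (238 and 393), with the jar cup at (380,52), tray (208,97) and vial cup (168,213). Descending on the jar.

Request:
jog_arm(
  rows=[
    [-1, [0.0023, -0.0019, 0.0205], [0, 0, 0]],
    [-1, [0, 0, 0.022], [0, 0, 0]],
    [-1, [0, 0, 0.022], [0, 0, 0]],
    [-1, [0, 0, 0.021], [0, 0, 0]],
    [-1, [0, 0, 0], [0, 0, 0]],
    [1, [0, 0, 0], [0, 0, 0]],
    [1, [0, 0, 0], [0, 0, 0]],
    [1, [0, 0, 0], [0, 0, 0]],
    [1, [0, 0, 0], [0, 0, 0]],
    [1, [0, 0, 0], [0, 0, 0]],
  ],
  newtons=15,
)

```text
t: 3.48
eef_pos: [0.5475, 0.1143, 0.0447]
orientation: [-0.0, 1.0, 0.0, 0.001]
ft_force: [-0.3, -0.2, -0.3]
opening: 0.0645
gripper_force: 0.0
```

Request:
jog_arm(
  rows=[
    [1, [0, 0, 0], [0, 0, 0]],
    [1, [0, 0, 0], [0, 0, 0]],
    [1, [0, 0, 0], [0, 0, 0]],
    [1, [0, 0, 0], [0, 0, 0]],
    [1, [0, 0, -0.01], [0, 0, 0]],
    [1, [0, 0, -0.01], [0, 0, 0]],
    [1, [0, 0, -0.01], [0, 0, 0]],
    [1, [0, 0, -0.01], [0, 0, 0]],
    [1, [0, 0, 0], [0, 0, 0]],
    [1, [0, 0, 0], [0, 0, 0]],
  ],
)

```text
t: 4.32
eef_pos: [0.5473, 0.1143, 0.0845]
orientation: [-0.0, 1.0, 0.0, 0.001]
ft_force: [-0.2, -0.1, -0.2]
opening: 0.054
gripper_force: 15.0
```

Request:
jog_arm(
  rows=[
    [1, [0.0215, 0.01, 0], [0, 0, 0]],
    [1, [0.0215, 0.01, 0], [0, 0, 0]],
    [1, [0.0215, 0.01, 0], [0, 0, 0]],
    [1, [0.0215, 0.01, 0], [0, 0, 0]],
    [1, [0.0215, 0.01, 0], [0, 0, 0]],
    [1, [0.0215, 0.01, 0], [0, 0, 0]],
    [1, [0, 0, 0], [0, 0, 0]],
    [1, [0, 0, 0], [0, 0, 0]],
    [1, [0, 0, 0], [0, 0, 0]],
    [1, [0, 0, 0], [0, 0, 0]],
  ],
)

```text
t: 5.15
eef_pos: [0.6743, 0.0548, 0.0826]
orientation: [-0.0, 1.0, 0.0, -0.001]
ft_force: [0.3, 0.2, -1.1]
opening: 0.0542
gripper_force: 15.0
```

Request:
jog_arm(
  rows=[
    [1, [0.002, 0, 0.008], [0, 0, 0]],
    [1, [0, 0, 0.008], [0, 0, 0]],
    [1, [0, 0, 0.008], [0, 0, 0]],
    [1, [0, 0, 0.005], [0, 0, 0]],
    [1, [0, 0, 0.003], [0, 0, 0]],
    [1, [0, 0, 0], [0, 0, 0]],
    [1, [0, 0, 0], [0, 0, 0]],
    [1, [0, 0, 0], [0, 0, 0]],
    [1, [0, 0, 0], [0, 0, 0]],
    [1, [0, 0, 0], [0, 0, 0]],
  ],
)

```text
t: 5.98
eef_pos: [0.6778, 0.0542, 0.0517]
orientation: [-0.0, 1.0, 0.0, 0.0]
ft_force: [0.5, -0.4, -0.9]
opening: 0.0535
gripper_force: 15.0
```

Request:
jog_arm(
  rows=[
    [1, [0, 0, 0.001], [0, 0, 0]],
    [1, [0, 0, 0.001], [0, 0, 0]],
    [1, [0, 0, 0.0005], [0, 0, 0]],
    [1, [0, 0, 0], [0, 0, 0]],
    [0, [0, 0, 0], [0, 0, 0]],
    [-1, [0, 0, 0], [0, 0, 0]],
    [-1, [0, 0, 0], [0, 0, 0]],
    [-1, [0, 0, 0], [0, 0, 0]],
    [-1, [0, 0, 0], [0, 0, 0]],
    [-1, [0, 0, 0], [0, 0, 0]],
  ],
)

```text
t: 6.82
eef_pos: [0.6775, 0.0543, 0.0488]
orientation: [-0.0, 1.0, 0.0, 0.0]
ft_force: [-1.0, -0.5, 0.4]
opening: 0.0823
gripper_force: 0.0
```

Request:
jog_arm(
  rows=[
    [-1, [0, 0, 0], [0, 0, 0]],
    [-1, [0, 0, -0.02], [0, 0, 0]],
    [-1, [0, 0, -0.02], [0, 0, 0]],
    [-1, [0, 0, -0.02], [0, 0, 0]],
    [-1, [0, 0, -0.03], [0, 0, 0]],
    [-1, [0, 0, -0.035], [0, 0, 0]],
    [-1, [0, 0, -0.035], [0, 0, 0]],
    [-1, [0, 0, -0.035], [0, 0, 0]],
    [-1, [0, 0, -0.02], [0, 0, 0]],
    [-1, [-0.03, 0, 0], [0, 0, 0]],
  ],
)

```text
t: 7.65
eef_pos: [0.6527, 0.0539, 0.2695]
orientation: [0.0, 1.0, -0.0, 0.005]
ft_force: [1.3, -0.1, 1.0]
opening: 0.093
gripper_force: 0.0
```

```bash
python3 - <<'E'
from h import *
from workcell import ctrl
print(ctrl.state()["eef_pos"])
p,d=ctrl.capture("wrist"); cv2.imwrite("pics/w2.png",p[:,:,::-1]);m=ctrl.camera_model("wrist");print(m); np.savez("w2.npz",p=p,d=d,**{k:np.array(v) for k,v in m.items()})
E
```

```text
[0.65272752 0.05389235 0.26952277]
{'fx': 309.70691628693146, 'fy': 309.70691628693146, 'cx': 316.02657295691216, 'cy': 195.96171578168284, 'eye': array([0.72599216, 0.05565139, 0.43120868]), 'rotation': array([ 0.1051389 ,  0.69958933, -0.69900531, -0.10446127])}
```

View pics/w2.png

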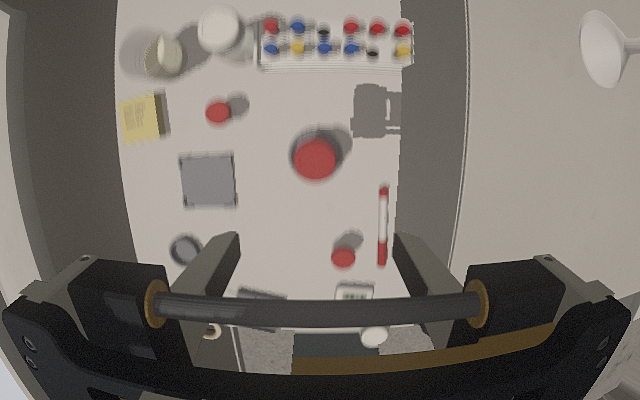

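The wrist view shows the jar upright in the wide cup at (315,158). Next, the vial.

Request:
jog_arm(
  rows=[
    [-1, [-0.0192, 0.0309, 0], [0, 0, 0]],
    [-1, [-0.0192, 0.0309, 0], [0, 0, 0]],
    [-1, [-0.0192, 0.0309, 0], [0, 0, 0]],
    [-1, [-0.0192, 0.0309, 0], [0, 0, 0]],
    [-1, [-0.0192, 0.0309, 0], [0, 0, 0]],
    [-1, [-0.0192, 0.0309, 0], [0, 0, 0]],
    [-1, [-0.0192, 0.0309, 0], [0, 0, 0]],
    [-1, [-0.0192, 0.0309, 0], [0, 0, 0]],
    [-1, [-0.0192, 0.0309, 0], [0, 0, 0]],
    [-1, [-0.0192, 0.0309, 0], [0, 0, 0]],
  ],
)

```text
t: 8.53
eef_pos: [0.4542, -0.2559, 0.2636]
orientation: [0.0, 1.0, 0.0, 0.0]
ft_force: [0.8, -0.8, 0.2]
opening: 0.093
gripper_force: 0.0
```

Request:
jog_arm(
  rows=[
    [-1, [-0.0192, 0.0309, 0], [0, 0, 0]],
    [-1, [-0.0192, 0.0309, 0], [0, 0, 0]],
    [-1, [-0.0165, 0.0309, 0], [0, 0, 0]],
    [-1, [0, 0, 0], [0, 0, 0]],
    [-1, [0, 0, 0.03], [0, 0, 0]],
    [-1, [0, 0, 0.035], [0, 0, 0]],
    [-1, [0, 0, 0.035], [0, 0, 0]],
    [-1, [0, 0, 0.03], [0, 0, 0]],
    [-1, [0, 0, 0], [0, 0, 0]],
    [-1, [0, 0, 0], [0, 0, 0]],
  ],
)

```text
t: 9.37
eef_pos: [0.3996, -0.346, 0.1322]
orientation: [-0.002, 1.0, 0.0, -0.002]
ft_force: [-0.0, 0.2, 0.4]
opening: 0.0924
gripper_force: 0.0
```

Request:
jog_arm(
  rows=[
    [-1, [0.0025, 0.001, 0.022], [0, 0, 0]],
    [-1, [0, 0, 0.022], [0, 0, 0]],
    [-1, [0, 0, 0.022], [0, 0, 0]],
    [-1, [0, 0, 0.022], [0, 0, 0]],
    [-1, [0, 0, 0.016], [0, 0, 0]],
    [-1, [0, 0, 0], [0, 0, 0]],
    [-1, [0, 0, 0], [0, 0, 0]],
    [-1, [0, 0, 0], [0, 0, 0]],
    [-1, [0, 0, 0], [0, 0, 0]],
    [-1, [0, 0, 0], [0, 0, 0]],
  ],
)

```text
t: 10.2
eef_pos: [0.4043, -0.3497, 0.0317]
orientation: [0.001, 1.0, 0.0, 0.001]
ft_force: [-0.7, -0.1, 0.5]
opening: 0.0931
gripper_force: 0.0
```

Request:
jog_arm(
  rows=[
    [-1, [0, -0.0025, 0.009], [0, 0, 0]],
    [-1, [0, 0, 0], [0, 0, 0]],
    [0.3, [0, 0, 0], [0, 0, 0]],
    [0.3, [0, 0, 0], [0, 0, 0]],
    [0.3, [0, 0, 0], [0, 0, 0]],
    [0.3, [0, 0, 0], [0, 0, 0]],
    [0.5, [0, 0, 0], [0, 0, 0]],
    [0.7, [0, 0, 0], [0, 0, 0]],
    [1, [0, 0, 0], [0, 0, 0]],
    [1, [0, 0, 0], [0, 0, 0]],
  ],
  newtons=10,
)

```text
t: 11.03
eef_pos: [0.4032, -0.3461, 0.0207]
orientation: [0.0, 1.0, 0.0, 0.0]
ft_force: [-0.3, -0.1, -0.1]
opening: 0.0441
gripper_force: 0.0
```

Request:
jog_arm(
  rows=[
    [1, [0, 0, 0], [0, 0, 0]],
    [1, [0, 0, 0], [0, 0, 0]],
    [1, [0, 0, 0], [0, 0, 0]],
    [1, [0, 0, 0], [0, 0, 0]],
    [1, [0, 0, 0], [0, 0, 0]],
    [1, [0, 0, 0], [0, 0, 0]],
    [1, [0, 0, 0], [0, 0, 0]],
    [1, [0, 0, 0], [0, 0, 0]],
    [1, [0, 0, 0], [0, 0, 0]],
    [1, [0, 0, 0], [0, 0, 0]],
  ],
)

```text
t: 11.87
eef_pos: [0.4031, -0.3461, 0.0206]
orientation: [0.0, 1.0, 0.0, -0.0]
ft_force: [-0.7, 0.1, -0.3]
opening: 0.0266
gripper_force: 10.0
```

Request:
jog_arm(
  rows=[
    [1, [0, 0, -0.01], [0, 0, 0]],
    [1, [0, 0, -0.02], [0, 0, 0]],
    [1, [0, 0, -0.03], [0, 0, 0]],
    [1, [0, 0, -0.03], [0, 0, 0]],
    [1, [0, 0, -0.03], [0, 0, 0]],
    [1, [0, 0, -0.02], [0, 0, 0]],
    [1, [0.004, -0.021, -0.02], [0, 0, 0]],
    [1, [0.005, -0.028, 0], [0, 0, 0]],
    [1, [0.006, -0.032, 0], [0, 0, 0]],
    [1, [0.006, -0.032, 0], [0, 0, 0]],
  ],
)

```text
t: 12.7
eef_pos: [0.4243, -0.2323, 0.1821]
orientation: [0.0, 1.0, -0.001, 0.001]
ft_force: [1.0, 0.4, -0.4]
opening: 0.0264
gripper_force: 10.0
```

Request:
jog_arm(
  rows=[
    [1, [0.006, -0.032, 0], [0, 0, 0]],
    [1, [0.006, -0.032, 0], [0, 0, 0]],
    [1, [0.006, -0.032, 0], [0, 0, 0]],
    [1, [0.006, -0.032, 0], [0, 0, 0]],
    [1, [0.006, -0.032, 0], [0, 0, 0]],
    [1, [0.006, -0.032, 0], [0, 0, 0]],
    [1, [0.006, -0.032, 0], [0, 0, 0]],
    [1, [0.006, -0.032, 0], [0, 0, 0]],
    [1, [0.006, -0.032, 0], [0, 0, 0]],
    [1, [0.006, -0.032, 0], [0, 0, 0]],
  ],
)

```text
t: 13.53
eef_pos: [0.484, 0.0887, 0.1816]
orientation: [-0.0, 1.0, 0.0, 0.0]
ft_force: [-0.2, -0.1, -0.8]
opening: 0.0267
gripper_force: 10.0
```

Request:
jog_arm(
  rows=[
    [1, [0.0058, -0.0302, 0], [0, 0, 0]],
    [1, [0.0058, -0.0302, 0], [0, 0, 0]],
    [1, [0.0058, -0.0302, 0], [0, 0, 0]],
    [1, [0.0058, -0.0302, 0], [0, 0, 0]],
    [1, [0.0058, -0.0302, 0], [0, 0, 0]],
    [1, [0.0058, -0.0302, 0.02], [0, 0, 0]],
    [1, [0, 0, 0.03], [0, 0, 0]],
    [1, [0, 0, 0.03], [0, 0, 0]],
    [1, [0, 0, 0.02], [0, 0, 0]],
    [1, [0, 0, 0], [0, 0, 0]],
  ],
)

```text
t: 14.37
eef_pos: [0.515, 0.267, 0.0756]
orientation: [0.002, 1.0, 0.0, -0.004]
ft_force: [-0.8, -0.7, -0.6]
opening: 0.027
gripper_force: 10.0
```

Request:
jog_arm(
  rows=[
    [1, [0, 0, 0], [0, 0, 0]],
    [1, [0, 0, 0], [0, 0, 0]],
    [1, [0, 0, 0], [0, 0, 0]],
    [1, [0, 0, 0], [0, 0, 0]],
    [1, [0, 0, 0], [0, 0, 0]],
    [1, [0, 0, 0], [0, 0, 0]],
    [1, [0, 0, 0], [0, 0, 0]],
    [1, [0, 0, 0], [0, 0, 0]],
    [1, [0, 0, 0], [0, 0, 0]],
    [1, [0, 0, 0], [0, 0, 0]],
  ],
)

```text
t: 15.2
eef_pos: [0.5187, 0.2681, 0.0806]
orientation: [0.0, 1.0, 0.0, -0.0]
ft_force: [-0.7, -0.4, 0.1]
opening: 0.0265
gripper_force: 10.0
```

Request:
jog_arm(
  rows=[
    [1, [0, -0.0015, 0.012], [0, 0, 0]],
    [1, [0, 0, 0.012], [0, 0, 0]],
    [1, [0, 0, 0.012], [0, 0, 0]],
    [1, [0, 0, 0.01], [0, 0, 0]],
    [1, [0, 0, 0.005], [0, 0, 0]],
    [1, [0, 0, 0.002], [0, 0, 0]],
    [1, [0, 0, 0], [0, 0, 0]],
    [1, [0, 0, 0], [0, 0, 0]],
    [1, [0, 0, 0], [0, 0, 0]],
    [1, [0, 0, 0], [0, 0, 0]],
  ],
)

```text
t: 16.03
eef_pos: [0.5194, 0.2699, 0.0285]
orientation: [-0.0, 1.0, 0.0, 0.001]
ft_force: [-0.2, 0.6, -0.2]
opening: 0.0267
gripper_force: 10.0
```

Request:
jog_arm(
  rows=[
    [1, [0, 0, 0.001], [0, 0, 0]],
    [1, [0, 0, 0.001], [0, 0, 0]],
    [1, [0, 0, 0.001], [0, 0, 0]],
    [1, [0, 0, 0.0005], [0, 0, 0]],
    [1, [0, 0, 0], [0, 0, 0]],
    [1, [0, 0, 0], [0, 0, 0]],
    [1, [0, 0, 0], [0, 0, 0]],
    [1, [0, 0, 0], [0, 0, 0]],
    [1, [0, 0, 0], [0, 0, 0]],
    [1, [0, 0, 0], [0, 0, 0]],
  ],
)

```text
t: 16.87
eef_pos: [0.5189, 0.2697, 0.0246]
orientation: [-0.0, 1.0, 0.0, 0.0]
ft_force: [-2.0, -1.1, 6.4]
opening: 0.0264
gripper_force: 10.0
```

Request:
jog_arm(
  rows=[
    [0.4, [0, 0, 0], [0, 0, 0]],
    [0.2, [0, 0, 0], [0, 0, 0]],
    [0, [0, 0, 0], [0, 0, 0]],
    [-0.2, [0, 0, 0], [0, 0, 0]],
    [-0.4, [0, 0, 0], [0, 0, 0]],
    [-0.4, [0, 0, 0], [0, 0, 0]],
    [-0.4, [0, 0, -0.02], [0, 0, 0]],
    [-0.4, [0, 0, -0.03], [0, 0, 0]],
    [-0.5, [0, 0, -0.035], [0, 0, 0]],
    [-1, [0, 0, -0.035], [0, 0, 0]],
  ],
)

```text
t: 17.7
eef_pos: [0.5179, 0.2694, 0.1446]
orientation: [0.0, 1.0, 0.0, -0.001]
ft_force: [1.1, -0.1, -0.1]
opening: 0.0726
gripper_force: 0.0
```

Request:
jog_arm(
  rows=[
    [-1, [0, 0, -0.035], [0, 0, 0]],
    [-1, [0, 0, -0.035], [0, 0, 0]],
    [-1, [0, 0, 0], [0, 0, 0]],
    [-1, [0, 0, 0], [0, 0, 0]],
    [-1, [0, 0, 0], [0, 0, 0]],
    [-1, [0, 0, 0], [0, 0, 0]],
    [-1, [0, 0, 0], [0, 0, 0]],
    [-1, [0, 0, 0], [0, 0, 0]],
    [-1, [0, 0, 0], [0, 0, 0]],
    [-1, [0, 0, 0], [0, 0, 0]],
  ],
)

```text
t: 18.53
eef_pos: [0.5185, 0.2696, 0.2134]
orientation: [0.0, 1.0, 0.0, -0.001]
ft_force: [0.2, 1.5, -0.0]
opening: 0.093
gripper_force: 0.0
```

```bash
cat >> h.py <<'E'
def wcloud(m,d):
    v,u=np.mgrid[:400,:640]; x=u-m["cx"];y=v-m["cy"]; r=np.hypot(x,y)+1e-9; t=np.tan(r/m["fx"])
    q=m["rotation"];Rm=R.from_quat(np.r_[q[1:],q[0]]).as_matrix()
    return np.stack([x/r*t*d,y/r*t*d,d],-1)@Rm.T+m["eye"]
E
python3 - <<'E'
from h import *
from workcell import ctrl
print(ctrl.state()["eef_pos"])
m=ctrl.camera_model("wrist");p,d=ctrl.capture("wrist"); cv2.imwrite("pics/w3.png",p[:,:,::-1]);np.savez("w3.npz",p=p,d=d,**{k:np.array(v) for k,v in m.items()})
C=wcloud(m,d);print(m["eye"])
g=p.sum(-1)
for n,c in [("vial",(.519,.27)),("jar",(.6735,.054))]:
    k=(np.hypot(C[...,0]-c[0],C[...,1]-c[1])<.04)&(C[...,2]>.055)&(C[...,2]<.09); s=C[k]; print(n,len(s),np.median(s,0) if len(s) else 0)
E
```

```text
[0.51850029 0.26957471 0.2134381 ]
[0.60032193 0.27086284 0.3800687 ]
vial 450 [0.51742637 0.27045421 0.06600674]
jar 1504 [0.6716201  0.06263788 0.07303469]
```

View pics/w3.png

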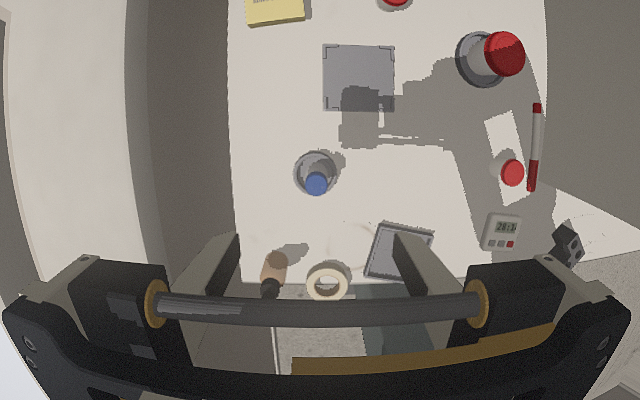

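The vial stands upright in its cup (316,180), and the jar is in its cup. Next, the tray pose and the path to the timer.

```bash
python3 - <<'E'
from h import *
z=np.load("w3.npz");m={k:z[k] for k in z.files};C=wcloud(m,m["d"]);p=m["p"]
k=(abs(C[...,0]-.637)<.055)&(abs(C[...,1]-.2175)<.055)
sat=p.max(-1).astype(int); 
hsv=cv2.cvtColor(p,cv2.COLOR_RGB2LAB).astype(int)
mask=k&(C[...,2]>.0045)&(C[...,2]<.014)   # relative
print("z bench",np.median(C[(abs(C[...,0]-.57)<.01)&(abs(C[...,1]-.2)<.03)][:,2]),"tray",np.median(C[(abs(C[...,0]-.637)<.02)&(abs(C[...,1]-.217)<.02)][:,2]))
b=np.median(C[(abs(C[...,0]-.57)<.01)&(abs(C[...,1]-.2)<.03)][:,2])
for t in(.0025,.003):
    mk=(k&(C[...,2]>b+t)&(C[...,2]<b+.013)).astype(np.uint8); mk=cv2.morphologyEx(mk,cv2.MORPH_OPEN,np.ones((5,5)))
    n,l,s,_=cv2.connectedComponentsWithStats(mk); i=1+s[1:,4].argmax(); xy=(C[l==i][:,:2]*1000).astype(np.float32); print(cv2.minAreaRect(xy),xy.mean(0),len(xy))
# yaw check by top cam
k=np.load("top0.npz");T=cloud("top",k["d"]);mk=((T[...,2]>.0028)&(T[...,2]<.015)&(abs(T[...,0]-.637)<.055)&(abs(T[...,1]-.2175)<.055)).astype(np.uint8); mk=cv2.medianBlur(mk*255,5)>0
xy=(T[mk][:,:2]*1000).astype(np.float32); print(cv2.minAreaRect(xy),xy.mean(0))
E
```

```text
z bench 0.0004951346186417294 tray 0.004717121662968504
((633.1159057617188, 220.08636474609375), (81.60688018798828, 86.49529266357422), 1.2640682458877563) [632.88824 220.46022] 4477
((640.9508666992188, 206.72540283203125), (62.614105224609375, 40.332401275634766), 27.206649780273438) [636.4555 204.8683] 914
((558.2259521484375, 91.43408203125), (410.4986877441406, 111.11933898925781), 58.56139373779297) [634.45874 217.41042]
```

Request:
jog_arm(
  rows=[
    [-1, [-0.0108, 0.0347, 0], [0, 0, 0]],
    [-1, [-0.0108, 0.0347, 0], [0, 0, 0]],
    [-1, [-0.0108, 0.0347, 0], [0, 0, 0]],
    [-1, [-0.0108, 0.0347, 0], [0, 0, 0]],
    [-1, [-0.0108, 0.0347, 0], [0, 0, 0]],
    [-1, [-0.0108, 0.0347, 0], [0, 0, 0]],
    [-1, [-0.0108, 0.0347, 0], [0, 0, 0]],
    [-1, [-0.0108, 0.0347, 0], [0, 0, 0]],
    [-1, [0, 0, 0.03], [0, 0, 3]],
    [-1, [0, 0, 0.03], [0, 0, 3]],
  ],
)

```text
t: 19.42
eef_pos: [0.4341, -0.0103, 0.1559]
orientation: [0.0, 0.998, -0.055, 0.003]
ft_force: [0.7, 0.5, -1.1]
opening: 0.0927
gripper_force: 0.0
```

Request:
jog_arm(
  rows=[
    [-1, [0, 0, 0.03], [0, 0, 0]],
    [-1, [0, 0, 0.03], [0, 0, 0]],
    [-1, [0, 0, 0.03], [0, 0, 0]],
    [-1, [0, 0, 0.01], [0, 0, 0]],
    [-1, [0, 0, 0], [0, 0, 0]],
    [-1, [0, 0, 0], [0, 0, 0]],
    [-1, [0, 0, 0], [0, 0, 0]],
    [-1, [0, 0, 0], [0, 0, 0]],
    [-1, [0, 0, 0], [0, 0, 0]],
    [-1, [0, 0, 0], [0, 0, 0]],
  ],
)

```text
t: 20.25
eef_pos: [0.4335, -0.008, 0.0554]
orientation: [0.0, 0.999, -0.052, 0.001]
ft_force: [0.3, 0.1, -0.6]
opening: 0.0927
gripper_force: 0.0
```

Request:
jog_arm(
  rows=[
    [-1, [-0.001, 0, 0.015], [0, 0, 0]],
    [-1, [0, 0, 0.015], [0, 0, 0]],
    [-1, [0, 0, 0.012], [0, 0, 0]],
    [-1, [0, 0, 0], [0, 0, 0]],
    [-1, [0, 0, 0], [0, 0, 0]],
    [-1, [0, 0, 0], [0, 0, 0]],
    [-1, [0, 0, 0], [0, 0, 0]],
    [-1, [0, 0, 0], [0, 0, 0]],
    [-1, [0, 0, 0], [0, 0, 0]],
    [-1, [0, 0, 0], [0, 0, 0]],
  ],
)

```text
t: 21.08
eef_pos: [0.4318, -0.0079, 0.0126]
orientation: [0.0, 0.999, -0.052, 0.0]
ft_force: [0.4, 0.4, 0.3]
opening: 0.093
gripper_force: 0.0
```

Request:
jog_arm(
  rows=[
    [-1, [0, 0, 0.004], [0, 0, 0]],
    [-1, [0, 0, 0.0035], [0, 0, 0]],
    [-1, [0, 0, 0], [0, 0, 0]],
    [-1, [0, 0, 0], [0, 0, 0]],
    [1, [0, 0, 0], [0, 0, 0]],
    [1, [0, 0, 0], [0, 0, 0]],
    [1, [0, 0, 0], [0, 0, 0]],
    [1, [0, 0, 0], [0, 0, 0]],
    [1, [0, 0, 0], [0, 0, 0]],
    [1, [0, 0, 0], [0, 0, 0]],
  ],
  newtons=15,
)

```text
t: 21.92
eef_pos: [0.4315, -0.0078, 0.0047]
orientation: [-0.0, 0.999, -0.052, 0.0]
ft_force: [-0.0, 0.5, -0.4]
opening: 0.0619
gripper_force: 15.0
```

Request:
jog_arm(
  rows=[
    [1, [0, 0, 0], [0, 0, 0]],
    [1, [0, 0, 0], [0, 0, 0]],
    [1, [0, 0, 0], [0, 0, 0]],
    [1, [0, 0, 0], [0, 0, 0]],
    [1, [0, 0, 0], [0, 0, 0]],
    [1, [0, 0, 0], [0, 0, 0]],
    [1, [0, 0, 0], [0, 0, 0]],
    [1, [0, 0, 0], [0, 0, 0]],
    [1, [0, 0, 0], [0, 0, 0]],
    [1, [0, 0, 0], [0, 0, 0]],
  ],
)

```text
t: 22.75
eef_pos: [0.4315, -0.0078, 0.0047]
orientation: [-0.0, 0.999, -0.052, 0.0]
ft_force: [-0.1, 0.8, 2.0]
opening: 0.0619
gripper_force: 15.0
```

Request:
jog_arm(
  rows=[
    [1, [0, 0, -0.01], [0, 0, 0]],
    [1, [0, 0, -0.02], [0, 0, 0]],
    [1, [0, 0, -0.03], [0, 0, 0]],
    [1, [0, 0, -0.03], [0, 0, -3.6]],
    [1, [0, 0, -0.03], [0, 0, -3.6]],
    [1, [0, 0, 0], [0, 0, 0]],
    [1, [0.015, -0.0165, 0], [0, 0, 0]],
    [1, [0.0235, -0.0245, 0], [0, 0, 0]],
    [1, [0.0235, -0.0245, 0], [0, 0, 0]],
    [1, [0.0235, -0.0245, 0], [0, 0, 0]],
  ],
)

```text
t: 23.58
eef_pos: [0.5158, 0.085, 0.1249]
orientation: [0.0, 1.0, 0.01, 0.0]
ft_force: [0.6, -0.2, -0.1]
opening: 0.0613
gripper_force: 15.0
```

Request:
jog_arm(
  rows=[
    [1, [0.0235, -0.0245, 0], [0, 0, 0]],
    [1, [0.0235, -0.0245, 0], [0, 0, 0]],
    [1, [0.0235, -0.0245, 0], [0, 0, 0]],
    [1, [0.0235, -0.0245, 0], [0, 0, 0]],
    [1, [0.0235, -0.0245, 0], [0, 0, 0]],
    [1, [0, -0.01, 0], [0, 0, 0]],
    [1, [0, 0, 0], [0, 0, 0]],
    [1, [0, 0, 0], [0, 0, 0]],
    [1, [0, 0, 0], [0, 0, 0]],
    [1, [0, 0, 0], [0, 0, 0]],
  ],
)

```text
t: 24.42
eef_pos: [0.6293, 0.2177, 0.1251]
orientation: [0.0, 1.0, 0.01, 0.0]
ft_force: [-0.1, -0.2, -0.3]
opening: 0.062
gripper_force: 15.0
```

Request:
jog_arm(
  rows=[
    [1, [0.005, 0, 0.02], [0, 0, 0]],
    [1, [0, 0, 0.025], [0, 0, 0]],
    [1, [0, 0, 0.025], [0, 0, 0]],
    [1, [0, 0, 0.015], [0, 0, 0]],
    [1, [0, 0, 0.01], [0, 0, 0]],
    [1, [0, 0, 0], [0, 0, 0]],
    [1, [0, 0, 0], [0, 0, 0]],
    [1, [0, 0, 0], [0, 0, 0]],
    [1, [0, 0, 0], [0, 0, 0]],
    [1, [0, 0, 0], [0, 0, 0]],
  ],
)

```text
t: 25.25
eef_pos: [0.6359, 0.2193, 0.0314]
orientation: [-0.0, 1.0, 0.011, 0.001]
ft_force: [-1.0, -0.7, -1.1]
opening: 0.0615
gripper_force: 15.0
```

```bash
python3 - <<'E'
from h import *
from workcell import ctrl
print(ctrl.state()["eef_pos"])
p,d=ctrl.capture("wrist"); p2,_=ctrl.capture("scene")
a=cv2.resize(p[60:260,200:440],None,fx=2,fy=2); b=cv2.resize(p2[190:290,180:280],(400,400),interpolation=2); cv2.imwrite("pics/w4.png",np.hstack([a[:400,:400+0],b])[:,:,::-1])
E
```

```text
[0.63585946 0.21934185 0.03143645]
```

View pics/w4.png

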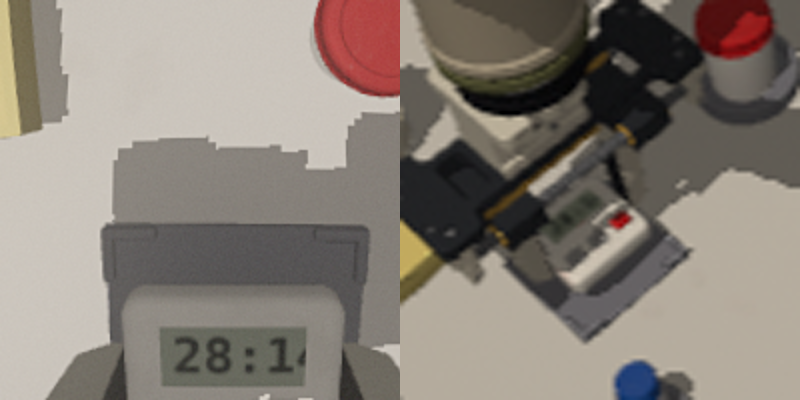

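The timer (front edge 123–344) is centred in the tray (102–369) and parallel to it. Lowering.

Request:
jog_arm(
  rows=[
    [1, [-0.001, 0, 0.006], [0, 0, 0]],
    [1, [0, 0, 0.006], [0, 0, 0]],
    [1, [0, 0, 0.005], [0, 0, 0]],
    [1, [0, 0, 0.002], [0, 0, 0]],
    [1, [0, 0, 0.001], [0, 0, 0]],
    [1, [0, 0, 0], [0, 0, 0]],
    [1, [0, 0, 0], [0, 0, 0]],
    [1, [0, 0, 0], [0, 0, 0]],
    [1, [0, 0, 0], [0, 0, 0]],
    [1, [0, 0, 0], [0, 0, 0]],
  ],
)

```text
t: 26.18
eef_pos: [0.6338, 0.219, 0.0098]
orientation: [-0.0, 1.0, 0.011, 0.0]
ft_force: [0.1, -0.5, -0.2]
opening: 0.0618
gripper_force: 15.0
```

Request:
jog_arm(
  rows=[
    [1, [0, 0, 0.001], [0, 0, 0]],
    [1, [0, 0, 0], [0, 0, 0]],
    [1, [0, 0, 0], [0, 0, 0]],
    [-0.6, [0, 0, 0], [0, 0, 0]],
    [-0.8, [0, 0, 0], [0, 0, 0]],
    [-0.8, [0, 0, 0], [0, 0, 0]],
    [-0.8, [0, 0, 0], [0, 0, 0]],
    [-0.8, [0, 0, 0], [0, 0, 0]],
    [-0.8, [0, 0, -0.02], [0, 0, 0]],
    [-0.8, [0, 0, -0.03], [0, 0, 0]],
  ],
)

```text
t: 27.02
eef_pos: [0.6303, 0.2181, 0.0546]
orientation: [0.001, 1.0, 0.011, -0.004]
ft_force: [0.1, 0.4, -0.4]
opening: 0.0838
gripper_force: 0.0
```

Request:
jog_arm(
  rows=[
    [-1, [0, 0, -0.035], [0, 0, 0]],
    [-1, [0, 0, -0.035], [0, 0, 0]],
    [-1, [0, 0, -0.035], [0, 0, 0]],
    [-1, [0, 0, -0.035], [0, 0, 0]],
    [-1, [0, 0, -0.03], [0, 0, 0]],
    [-1, [0, 0, 0], [0, 0, 0]],
    [-1, [0, 0, 0], [0, 0, 0]],
    [-1, [0, 0, 0], [0, 0, 0]],
    [-1, [0, 0, 0], [0, 0, 0]],
    [-1, [0, 0, 0], [0, 0, 0]],
  ],
)

```text
t: 27.85
eef_pos: [0.6326, 0.2187, 0.2262]
orientation: [0.0, 1.0, 0.011, -0.002]
ft_force: [-0.2, 0.1, -0.5]
opening: 0.0929
gripper_force: 0.0
```

```bash
python3 - <<'E'
from h import *
from workcell import ctrl
print(ctrl.state()["eef_pos"],ctrl.state()["qpos"])
m=ctrl.camera_model("wrist");p,d=ctrl.capture("wrist");C=wcloud(m,d)
k=(abs(C[...,0]-.635)<.05)&(abs(C[...,1]-.218)<.05)&(C[...,2]>.013)&(C[...,2]<.03)
print(cv2.minAreaRect((C[k][:,:2]*1000).astype(np.float32)),np.median(C[k][:,2]))
ys,xs=np.where(k);cy,cx=int(ys.mean()),int(xs.mean());print(cx,cy)
cv2.imwrite("pics/w5.png",cv2.resize(p[cy-50:cy+50,cx-60:cx+60],None,fx=5,fy=5,interpolation=2)[:,:,::-1])
E
```

```text
[0.63262647 0.21873758 0.22619926] [2.56314260e-01 3.19142864e-01 1.25763413e+00 2.67526751e-05
 1.56856449e+00 1.80589694e+00]
((632.5459594726562, 220.03514099121094), (55.89885711669922, 61.64935302734375), 1.5895427465438843) 0.02079954171769205
315 169
```

View pics/w5.png

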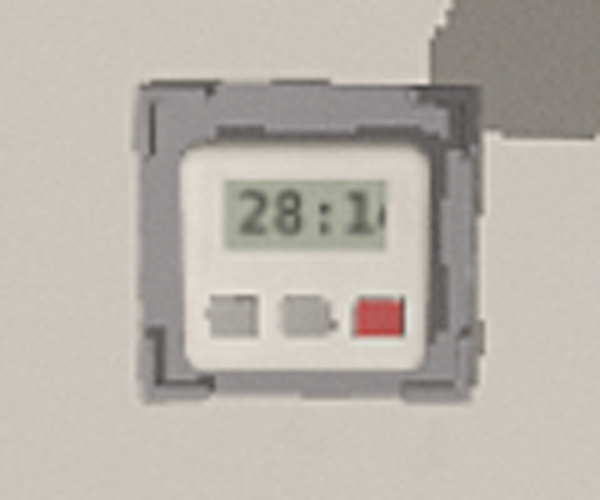

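The timer sits square and flat between the four lips. Next, the tube block.

Request:
jog_arm(
  rows=[
    [-1, [-0.0193, 0.0286, 0], [0, 0, 0]],
    [-1, [-0.0193, 0.0286, 0], [0, 0, 0]],
    [-1, [-0.0193, 0.0286, 0], [0, 0, 0]],
    [-1, [-0.0193, 0.0286, 0], [0, 0, 0]],
    [-1, [-0.0193, 0.0286, 0], [0, 0, 0]],
    [-1, [-0.0193, 0.0286, 0], [0, 0, 0]],
    [-1, [-0.0193, 0.0286, 0], [0, 0, 0]],
    [-1, [-0.0193, 0.0286, 0], [0, 0, 0]],
    [-1, [-0.0193, 0.0286, 0], [0, 0, 0]],
    [-1, [-0.0193, 0.0286, 0], [0, 0, 0]],
  ],
)

```text
t: 28.73
eef_pos: [0.4453, -0.072, 0.2278]
orientation: [-0.0, 1.0, 0.011, -0.001]
ft_force: [0.8, -0.5, 0.3]
opening: 0.093
gripper_force: 0.0
```

Request:
jog_arm(
  rows=[
    [-1, [-0.0193, 0.0286, 0], [0, 0, 0]],
    [-1, [-0.0193, 0.0286, 0], [0, 0, 0]],
    [-1, [-0.0193, 0.0286, 0], [0, 0, 0]],
    [-1, [0, 0, 0], [0, 0, -6.4]],
    [-1, [0, 0, 0], [0, 0, -6.4]],
    [-1, [0, 0, 0], [0, 0, -6.4]],
    [-1, [0, 0, 0], [0, 0, -6.4]],
    [-1, [0, 0, 0], [0, 0, -6.4]],
    [-1, [0, 0, 0], [0, 0, -6.4]],
    [-1, [0, 0, 0], [0, 0, -6.4]],
  ],
)

```text
t: 29.57
eef_pos: [0.3903, -0.1579, 0.2278]
orientation: [-0.001, 0.919, 0.393, -0.0]
ft_force: [0.3, -0.0, -0.0]
opening: 0.093
gripper_force: 0.0
```

Request:
jog_arm(
  rows=[
    [-1, [0, 0, 0.03], [0, 0, 0]],
    [-1, [0, 0, 0.03], [0, 0, 0]],
    [-1, [0, 0, 0.03], [0, 0, 0]],
    [-1, [0, 0, 0.01], [0, 0, 0]],
    [-1, [0, 0, 0], [0, 0, 0]],
    [-1, [0, 0, 0], [0, 0, 0]],
    [-1, [0, 0, 0], [0, 0, 0]],
    [-1, [0, 0, 0], [0, 0, 0]],
    [-1, [0, 0, 0], [0, 0, 0]],
    [-1, [0, 0, 0], [0, 0, 0]],
  ],
)

```text
t: 30.4
eef_pos: [0.3915, -0.1584, 0.1299]
orientation: [0.001, 0.92, 0.391, 0.001]
ft_force: [0.2, -0.6, 0.1]
opening: 0.0932
gripper_force: 0.0
```

```bash
python3 - <<'E'
from h import *
from workcell import ctrl
print(ctrl.state()["eef_pos"],ctrl.state()["orientation"])
m=ctrl.camera_model("wrist");p,d=ctrl.capture("wrist");C=wcloud(m,d)
k=(abs(C[...,0]-.399)<.05)&(abs(C[...,1]+.150)<.05)&(C[...,2]>.035)&(C[...,2]<.06)
print(cv2.minAreaRect((C[k][:,:2]*1000).astype(np.float32)),np.median(C[k][:,2]))
cv2.imwrite("pics/w6.png",p[:,:,::-1])
E
```

```text
[ 0.3914978  -0.15843497  0.12989901] [8.43744991e-04 9.20443779e-01 3.90873518e-01 6.56846811e-04]
((396.9123840332031, -146.6291046142578), (56.850379943847656, 55.74014663696289), 44.70827865600586) 0.045566100174082136
```

View pics/w6.png

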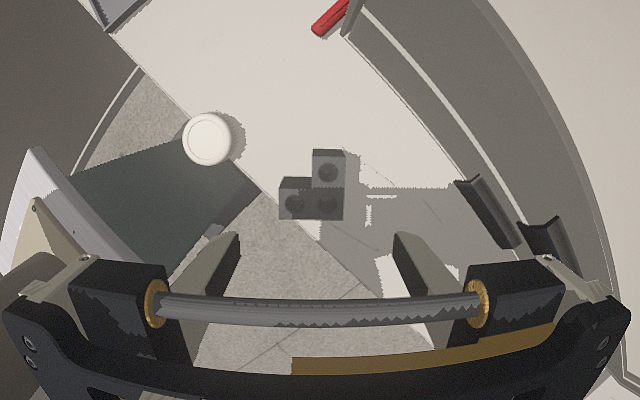

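The missing quarter lies up-left in the tool view (block at (312,190)), so tool x is along the block's x, as needed. The white cap at (208,138) is clear of the fingers.

Request:
jog_arm(
  rows=[
    [-1, [-0.0018, -0.0029, 0.02], [0, 0, 0]],
    [-1, [0, 0, 0.025], [0, 0, 0]],
    [-1, [0, 0, 0.025], [0, 0, 0]],
    [-1, [0, 0, 0.02], [0, 0, 0]],
    [-1, [0, 0, 0.015], [0, 0, 0]],
    [-1, [0, 0, 0], [0, 0, 0]],
    [-1, [0, 0, 0], [0, 0, 0]],
    [-1, [0, 0, 0], [0, 0, 0]],
    [-1, [0, 0, 0], [0, 0, 0]],
    [-1, [0, 0, 0], [0, 0, 0]],
  ],
)

```text
t: 31.28
eef_pos: [0.3885, -0.1579, 0.0251]
orientation: [0.001, 0.92, 0.391, 0.001]
ft_force: [0.5, -0.3, 0.4]
opening: 0.093
gripper_force: 0.0
```

Request:
jog_arm(
  rows=[
    [-1, [0, 0, 0.004], [0, 0, 0]],
    [-1, [0, 0, 0.003], [0, 0, 0]],
    [-1, [0, 0, 0], [0, 0, 0]],
    [-1, [0, 0, 0], [0, 0, 0]],
    [0.2, [0, 0, 0], [0, 0, 0]],
    [1, [0, 0, 0], [0, 0, 0]],
    [1, [0, 0, 0], [0, 0, 0]],
    [1, [0, 0, 0], [0, 0, 0]],
    [1, [0, 0, 0], [0, 0, 0]],
    [1, [0, 0, 0], [0, 0, 0]],
  ],
  newtons=25,
)

```text
t: 32.12
eef_pos: [0.3874, -0.1573, 0.0167]
orientation: [0.0, 0.92, 0.391, 0.0]
ft_force: [0.3, 0.3, -0.7]
opening: 0.0575
gripper_force: 0.4
```

Request:
jog_arm(
  rows=[
    [1, [0, 0, 0], [0, 0, 0]],
    [1, [0, 0, 0], [0, 0, 0]],
    [1, [0, 0, 0], [0, 0, 0]],
    [1, [0, 0, 0], [0, 0, 0]],
    [1, [0, 0, 0], [0, 0, 0]],
    [1, [0, 0, 0], [0, 0, 0]],
    [1, [0, 0, 0], [0, 0, 0]],
    [1, [0, 0, 0], [0, 0, 0]],
    [1, [0, 0, 0], [0, 0, 0]],
    [1, [0, 0, 0], [0, 0, 0]],
  ],
)

```text
t: 32.95
eef_pos: [0.3874, -0.1573, 0.0167]
orientation: [-0.0, 0.92, 0.391, -0.0]
ft_force: [-0.8, -0.3, 1.2]
opening: 0.0562
gripper_force: 24.9
```

Request:
jog_arm(
  rows=[
    [1, [0, 0, -0.015], [0, 0, 0]],
    [1, [0, 0, -0.03], [0, 0, 0]],
    [1, [0, 0, -0.03], [0, 0, 0]],
    [1, [0, 0, -0.02], [0, 0, 0]],
    [1, [0, 0, 0], [0, 0, 6.5]],
    [1, [0, 0, 0], [0, 0, 6.5]],
    [1, [0, 0, 0], [0, 0, 6.5]],
    [1, [0, 0, 0], [0, 0, 6.5]],
    [1, [0, 0, 0], [0, 0, 6.5]],
    [1, [0, 0, 0], [0, 0, 6.5]],
  ],
)

```text
t: 33.78
eef_pos: [0.3872, -0.1572, 0.1113]
orientation: [-0.0, 0.998, 0.058, -0.0]
ft_force: [-0.5, -0.1, -1.0]
opening: 0.0559
gripper_force: 24.9
```

Request:
jog_arm(
  rows=[
    [1, [0, 0, 0], [0, 0, 6.5]],
    [1, [0, 0, 0], [0, 0, 6.5]],
    [1, [0, 0, 0], [0, 0, 6.5]],
    [1, [0, 0, 0], [0, 0, 0]],
    [1, [-0.005, -0.022, 0], [0, 0, 0]],
    [1, [-0.0065, -0.029, 0], [0, 0, 0]],
    [1, [-0.0065, -0.029, 0], [0, 0, 0]],
    [1, [-0.0065, -0.029, 0], [0, 0, 0]],
    [1, [-0.0065, -0.029, 0], [0, 0, 0]],
    [1, [-0.0065, -0.029, 0], [0, 0, 0]],
  ],
)

```text
t: 34.62
eef_pos: [0.3866, 0.0152, 0.1116]
orientation: [-0.0, 0.994, -0.107, 0.0]
ft_force: [0.9, -0.8, -1.2]
opening: 0.0556
gripper_force: 24.9
```

Request:
jog_arm(
  rows=[
    [1, [-0.0057, -0.028, 0], [0, 0, 0]],
    [1, [-0.0057, -0.028, 0], [0, 0, 0]],
    [1, [-0.0057, -0.028, 0], [0, 0, 0]],
    [1, [-0.0057, -0.028, 0], [0, 0, 0]],
    [1, [-0.0057, -0.028, 0], [0, 0, 0]],
    [1, [0, 0, 0.02], [0, 0, 0]],
    [1, [0, 0, 0.025], [0, 0, 0]],
    [1, [0, 0, 0.02], [0, 0, 0]],
    [1, [0, 0, 0], [0, 0, 0]],
    [1, [0, 0, 0], [0, 0, 0]],
  ],
)

```text
t: 35.45
eef_pos: [0.3879, 0.1564, 0.0457]
orientation: [0.001, 0.994, -0.107, -0.002]
ft_force: [0.3, 0.1, -0.8]
opening: 0.0557
gripper_force: 24.9
```

Request:
jog_arm(
  rows=[
    [1, [0, 0, 0], [0, 0, 0]],
    [1, [0, 0, 0], [0, 0, 0]],
    [1, [0, 0, 0], [0, 0, 0]],
    [1, [0, 0, 0], [0, 0, 0]],
    [1, [0, 0, 0], [0, 0, 0]],
    [1, [0, 0, 0], [0, 0, 0]],
    [1, [0, 0, 0], [0, 0, 0]],
    [1, [0, 0, 0], [0, 0, 0]],
    [1, [0, 0, 0], [0, 0, 0]],
    [1, [0, 0, 0], [0, 0, 0]],
  ],
)

```text
t: 36.28
eef_pos: [0.3893, 0.1567, 0.0466]
orientation: [0.0, 0.994, -0.109, -0.0]
ft_force: [-0.2, -0.3, -0.6]
opening: 0.0558
gripper_force: 24.9
```

```bash
python3 - <<'E'
from h import *
from workcell import ctrl
print(ctrl.state()["eef_pos"],ctrl.state()["orientation"])
p,d=ctrl.capture("wrist");p2,_=ctrl.capture("scene")
cv2.imwrite("pics/w7.png",np.hstack([cv2.resize(p[100:300,216:416],(400,400)),cv2.resize(p2[230:350,240:360],(400,400),interpolation=2)])[:,:,::-1])
E
```

```text
[0.38925172 0.15667213 0.04658572] [ 4.13453692e-05  9.94072381e-01 -1.08720256e-01 -8.09984062e-05]
```

View pics/w7.png

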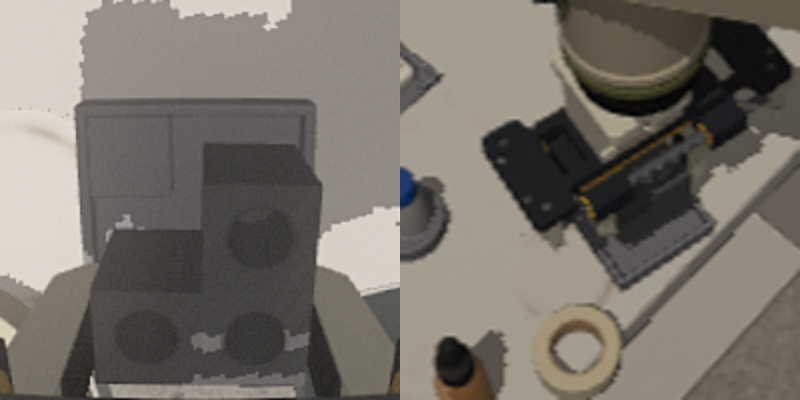

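The key is at upper left, opposite the block's missing quarter, and the edges are parallel; the block sits about 2 mm right of centre. Correcting and lowering.

Request:
jog_arm(
  rows=[
    [1, [0, -0.0024, 0], [0, 0, 0]],
    [1, [0, 0, 0.006], [0, 0, 0]],
    [1, [0, 0, 0.006], [0, 0, 0]],
    [1, [0, 0, 0.006], [0, 0, 0]],
    [1, [0, 0, 0.004], [0, 0, 0]],
    [1, [0, 0, 0.002], [0, 0, 0]],
    [1, [0, 0, 0], [0, 0, 0]],
    [1, [0, 0, 0], [0, 0, 0]],
    [1, [0, 0, 0], [0, 0, 0]],
    [1, [0, 0, 0], [0, 0, 0]],
  ],
)

```text
t: 37.22
eef_pos: [0.3901, 0.1591, 0.023]
orientation: [-0.0, 0.994, -0.109, 0.0]
ft_force: [0.3, 0.1, -0.2]
opening: 0.0557
gripper_force: 24.9
```

Request:
jog_arm(
  rows=[
    [1, [0, 0, 0.001], [0, 0, 0]],
    [1, [0, 0, 0.001], [0, 0, 0]],
    [1, [0, 0, 0], [0, 0, 0]],
    [1, [0, 0, 0], [0, 0, 0]],
    [1, [0, 0, 0], [0, 0, 0]],
    [0, [0, 0, 0], [0, 0, 0]],
    [-0.8, [0, 0, 0], [0, 0, 0]],
    [-0.8, [0, 0, 0], [0, 0, 0]],
    [-0.8, [0, 0, 0], [0, 0, 0]],
    [-0.8, [0, 0, 0], [0, 0, 0]],
  ],
)

```text
t: 38.05
eef_pos: [0.3899, 0.1591, 0.0207]
orientation: [-0.0, 0.994, -0.109, 0.0]
ft_force: [-0.2, -0.5, 0.7]
opening: 0.0782
gripper_force: 0.0
```

Request:
jog_arm(
  rows=[
    [-0.8, [0, 0, 0], [0, 0, 0]],
    [-0.8, [0, 0, -0.02], [0, 0, 0]],
    [-0.8, [0, 0, -0.03], [0, 0, 0]],
    [-1, [0, 0, -0.035], [0, 0, 0]],
    [-1, [0, 0, -0.035], [0, 0, 0]],
    [-1, [0, 0, -0.035], [0, 0, 0]],
    [-1, [0, 0, -0.035], [0, 0, 0]],
    [-1, [0, 0, 0], [0, 0, 0]],
    [-1, [0.02, 0.03, 0], [0, 0, 0]],
    [-1, [0.02, 0.03, 0], [0, 0, 0]],
  ],
)

```text
t: 38.88
eef_pos: [0.4164, 0.0925, 0.2117]
orientation: [-0.0, 0.994, -0.106, 0.001]
ft_force: [0.5, -0.2, -0.2]
opening: 0.0931
gripper_force: 0.0
```

Request:
jog_arm(
  rows=[
    [-1, [0, 0.035, 0], [0, 0, 0]],
    [-1, [0, 0.035, 0], [0, 0, 0]],
    [-1, [0, 0.035, 0], [0, 0, 0]],
    [-1, [0, 0.035, 0], [0, 0, 0]],
    [-1, [0, 0.035, 0], [0, 0, 0]],
    [-1, [0, 0.035, 0], [0, 0, 0]],
    [-1, [0, 0, 0], [0, 0, 0]],
    [-1, [0, 0, 0], [0, 0, 0]],
    [-1, [0, 0, 0], [0, 0, 0]],
    [-1, [0, 0, 0], [0, 0, 0]],
  ],
)

```text
t: 39.72
eef_pos: [0.3708, -0.1123, 0.2105]
orientation: [-0.0, 0.994, -0.108, -0.0]
ft_force: [-0.2, 0.3, 0.2]
opening: 0.0928
gripper_force: 0.0
```

```bash
python3 - <<'E'
from h import *
from workcell import ctrl
p,d=ctrl.capture("top");C=cloud("top",d)
for n,c,lo,hi in [("jar",(.6737,.0543),.055,.09),("vial",(.519,.27),.05,.08),("timer",(.635,.218),.013,.03),("block",(.403,.155),.03,.07)]:
    k=(np.hypot(C[...,0]-c[0],C[...,1]-c[1])<.045)&(C[...,2]>lo)&(C[...,2]<hi);s=C[k]
    print(n,len(s),np.median(s[:,2]) if len(s) else 0,cv2.minAreaRect((s[:,:2]*1000).astype(np.float32)) if len(s) else 0, np.percentile(s[:,2],[5,95]) if len(s) else 0)
c=cv2.resize(p[110:280,160:340,::-1],None,fx=3.3,fy=3.3,interpolation=cv2.INTER_CUBIC); cv2.imwrite("pics/f1.png",np.clip(c*1.4,0,255).astype(np.uint8))
E
```

```text
jar 365 0.0734159135473238 ((674.1151733398438, 53.921810150146484), (50.61673355102539, 50.78278732299805), 84.98790740966797) [0.06401356 0.07711273]
vial 100 0.06575622461895803 ((517.8699951171875, 266.499267578125), (24.62057113647461, 24.714641571044922), 34.27757263183594) [0.0515647  0.06972121]
timer 523 0.021260675331481904 ((633.4185180664062, 216.3916015625), (60.514957427978516, 58.50358581542969), 89.96981811523438) [0.01692232 0.02529035]
block 351 0.049156397332362545 ((405.6115417480469, 154.6730499267578), (57.47135925292969, 55.863216400146484), 76.85153198242188) [0.03715558 0.05281921]
```

View pics/f1.png

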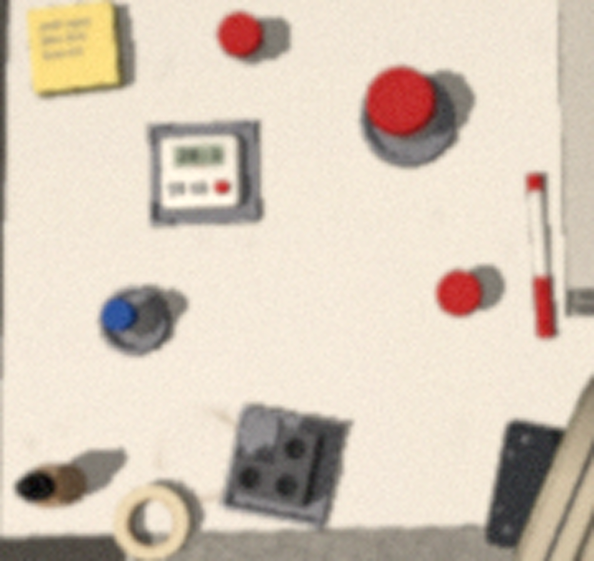

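All four are seated: their top heights of 73, 66, 21 and 49 mm are each the object's height plus the 4 mm floor. Handing in.

```bash
python3 -c "
from workcell import ctrl
print(ctrl.finish_job())"
```

```text
the job is handed in; nothing more can be done
None
```

The jar, vial, timer and tube block were placed in that order, each measured as seated flat in its own holder with the gripper clear, and the job was handed in at about 40 s of the 128 s allowed.

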